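# Blow the fettling dust out of a cast cup on the press-down air seat

### The arm

A 6-joint arm with a two-finger parallel gripper is mounted at the origin on a cart in front of the work surface, level with it; the furniture and walls round the work are solid. World frame = base frame: x ahead of the robot, y to its left, z up, the work surface at z = 0. Lengths are in m, angles in rad, forces in N, time in s.
With the tool pointing down it reaches from about 0.25 to 0.775 m from the base axis. Payload 4 kg.
Tool frame: the origin (TCP) lies midway between the tips of the shut fingers; the grasp point (between the pads) lies 19 mm behind it; z points along the fingers, y is the direction in which the jaws open and shut (so a half turn about z gives the same grasp; the last joint's range is limited). The gripper opens to 94 mm and grips with 3 to 60 N. Pads are 16 mm wide; open, the fingers measure 119 mm over their backs; the gripper's body (75 mm by 177 mm) begins 78 mm behind the grasp point.
Start: joints at [1.129, 0.087, 1.371, -0, 1.684, -0.103], TCP at [0.183, 0.519, 0.206] pointing down, gripper open.
Joint ranges: [-3.1, 3.1], [-0.76, 2.03], [0.27, 2.55], [-1.08, 4.22], [0.17, 2.65], [-2.57, 2.57]. Speed limits (rad/s): [2.79, 2.79, 3.14, 3.14, 3.14, 3.14].

### API

Orientations are given as [roll, pitch, yaw] about the fixed x, y, z axes, in that order (R = Rz(yaw) Ry(pitch) Rx(roll)).
In Python, from bench import robot, cams gives the robot as it stands.
- The arm moves only by the tool step_arm, never from a script. Its argument "plan" is a list that holds one entry, the list of rows, each a list of 5 numbers: the shift along the world's x, y, z in mm, then the turn about the world's z in rad, then the opening in per cent of the stroke, from 0 (shut) to 100 (fully open). In form: [[[tx, ty, tz, turn, fingers], ...]]. A call has 1 to 8 rows; each row is the pose to reach, as a shift and turn from the pose commanded when the call began; what a row does not reach only later rows make up. A row lasts 1/12 s, in which the tool goes at most 41.7 mm and 7.16 degrees, less where a joint would pass 70% of its speed; a pose out of reach is approached as far as the arm can. A call with a gripper value outside its range is refused whole. The fingers move at their own pace and stop on an object; the grip force is fixed at half the most. Time passes only in rows, so rows that repeat a pose let the fingers close. It gives the time, the measured TCP pose, the force and the opening at its end, in the units of the state.
- robot.get_obs(): the state, without advancing time (a new reading comes with each control period).
- cams.snapshot(name): name is "scene" or "top"; returns a dict with "frame" (480x640x3 uint8, red, green, blue), "camera_matrix" (3x3 intrinsics, pixels), "origin" and "attitude" of the camera in the world. Camera axes: x right, y down, z forward; pixel columns grow to the right and rows downward; lengths in m; the calibration is good to about 2 mm. A picture is of the moment at which its call begins. There is no depth.
- robot.close_job(): hands the job in, once; it reports no verdict.
The state is a dict: "time": time; "joint_positions": joint angles; "qvel": joint speeds; "joint_torque": joint torques, N m; "tool_pos": TCP position; "ee_rot": TCP orientation; "wrist_force": force on the tool from outside, world axes, zero at the start; "wrist_torque": the same for the moment, N m; "width": finger opening in m.
Only numpy, scipy, OpenCV 4.12 (cv2) and the standard library are available. Lean on these libraries where they do the work, as an engineer would, in place of code of your own. Each camera call takes 0.05 s, during which the arm holds its last target. There are 200 camera calls.

### The job

The tall waisted cup on the ware board still has fettling dust in it: turn it over and set it mouth-down, squarely in the sprung seat ring of the bench air valve, over the jet. Then press the cup down so that the seat sinks about 10 mm, which opens the valve, keep it there for about three seconds without ever driving the seat down onto its stop (the dry rim would crack), and finish while you are still holding it pressed. Press through the cup only, and leave the round cup where it stands.

Things in the scene. Friction and masses are not known exactly. Their poses are not given: they have to be found in the camera images.
- waisted_cup: Cup to blow out: plain beige cast cup, no handle, slightly waisted, the taller of the two: 76 mm high, about 160 g, 56 mm across at the foot, 62 to 66 mm at the mouth, wall about 4 mm; grip it across its side. Origin: centre of the foot's underside; z runs from foot to mouth. Starts mouth-up on the ware board; laid on its side on the bench it does not roll away.
- cup_rim (a point): Centre of the waisted cup's mouth, in the plane of the rim, 76 mm from the foot.
- air_valve: Bench air valve, fixed: aluminium body 44 mm across on a screwed flange of 100 mm; a copper pipe on its +x side enters the bench 76 mm from the axis. Origin: centre of the flange's underside, z up. A brass jet, 9 mm across (13 mm at the tip), stands on the axis, its top 98 mm above the bench (38 mm above the unpressed seat), and reaches into the cup.
- seat_top (a point): Centre of the sprung seat ring, at the height of the three padded arms on which the cup's rim rests: 60 mm above the bench unpressed; it sinks with the seat. The ring rises 13 mm above this point, a funnel 93 mm across outside at the top, narrowing inside from about 87 mm to 71 mm.
- blow_seat (a joint): How far the seat is pressed down, in m: 0 = up, 0.015 = on its stop. A spring holds it up: about 3.5 N starts it moving (the cup's weight alone does not), 10 N at 10 mm, 14 N at 15 mm. At 10 mm the lower edge of the steel skirt under the ring reaches the groove turned in the valve body.
- round_cup: The other cup on the ware board, to be left alone: round-bottomed, 69 mm across at the mouth, 68 mm high. Origin: centre of the underside, z up.
- board: The ware board under the cups, 130 x 280 x 12 mm, fixed on the bench. Origin: centre of its underside; y is its long direction. The cups stand about 75 mm either side of its middle, either cup at either end. The bench between the board and the air valve, on the robot's side of both (x 0.38 to 0.5), is bare: room to lay a cup down.
Mind the look-alikes: they are no part of the job. What is shaped like the waisted_cup but red or yellow is not meant.

How it is judged:
On the way, in this order (a step that is already met when the one before it is completed fails the run):
1. the cup has been turned mouth-down, with the seat still up (angle between waisted_cup's own z axis and vertical above 2.8 rad and value of joint blow_seat below 0.004 m), for 0.1 s.
2. the cup, mouth-down in the seat ring, keeps the seat pressed 7 to 13 mm (value of joint blow_seat between 0.007 and 0.013 m and angle between waisted_cup's own z axis and vertical above 2.97 rad and distance between cup_rim and seat_top below 0.008 m), for 2.5 s.
At the end, for the whole second after the job is handed in: The fingers still hold the waisted cup down: it is mouth-down (within 10 degrees), its rim centre within 8 mm of the seat centre, the seat is 7 to 13 mm down and still, the robot touches the cup (over 4 N) but not the seat, and the round cup stands within 15 mm of its place (all of step 2 and contact force between each of blow_seat, the fingers and waisted_cup above 4 N and contact force between each of the arm, the fingers and blow_seat below 0.5 N and linear speed of waisted_cup below 0.01 m/s and distance of round_cup from where it was at the start of the episode below 0.015 m); the arm keeps its last pose, push and grip.
It fails at once if the seat is driven onto its stop (value of joint blow_seat above 0.0145 m).
It fails at once if the seat is pushed by the robot itself (contact force between any of the arm, the fingers and blow_seat above 5 N).
It fails at once if the round cup is knocked over or pushed away (angle between round_cup's own z axis and vertical above 0.3 rad or distance of round_cup from where it was at the start of the episode above 0.03 m).
It also fails if it takes over 69 s, if anything falls off the work surface, if the arm or the gripper's body presses on something with over 40 N, if the wrist force passes 120 N, or if a joint passes its speed limit or range.

## Working session

There is one attempt and no reset: what is moved stays moved. The work goes in short steps, Python scripts to look and compute and a tool call to move; the robot and the scene stay as the last step left them, time stands still between calls to the robot, and variables do not carry over. Pictures are saved under pics/ and viewed, about 8 in all and at most 12, crops included, and the job is handed in when it is done.

Besides the shell and the picture viewer there is one more tool, called after "Call:" by a JSON object that holds its "name" and its "arguments". step_arm: Moves the arm, as the interface text tells. Its arguments: {"type":"object","properties":{"plan":{"type":"array"}},"required":["plan"]}

```bash
mkdir -p pics; ls; cat > h.py <<'E'
import numpy as np, cv2
from bench import robot, cams
def snap(n,f=None):
    s=cams.snapshot(n)
    if f: cv2.imwrite('pics/'+f,s['frame'][:,:,::-1])
    return s
from scipy.spatial.transform import Rotation as R
def att(s):
    a=np.array(s['attitude'],float)
    return a if a.shape==(3,3) else R.from_euler('xyz',a).as_matrix()
def ray(s,u,v):
    return np.array(s['origin'],float), att(s)@(np.linalg.inv(np.array(s['camera_matrix']))@[u,v,1.])
def onz(s,u,v,z):
    o,d=ray(s,u,v); return o+d*(z-o[2])/d[2]
def px(s,p):
    q=np.array(s['camera_matrix'])@(att(s).T@(np.array(p)-np.array(s['origin']))); return q[:2]/q[2]
E
python3 - <<'E'
from h import *
for n in('scene','top'):
    s=snap(n,n+'1.png'); print(n,s['origin'],s['attitude'],s['camera_matrix'])
print(robot.get_obs())
E
```

```text
pics
scene [-0.0824791  -0.76999933  0.69366544] [-2.12706624e+00  1.94674251e-03 -5.65171306e-01] [[486.36653356   0.         317.36253859]
 [  0.         486.36653356 238.3371242 ]
 [  0.           0.           1.        ]]
top [0.24877983 0.07291403 1.40707118] [-2.97518837 -0.01235932 -1.59675001] [[581.99888625   0.         315.92219756]
 [  0.         581.99888625 239.1804904 ]
 [  0.           0.           1.        ]]
{'time': 0.1, 'joint_positions': array([ 1.12888648e+00,  8.78538040e-02,  1.37207890e+00, -1.17257174e-07,
        1.68360957e+00, -1.03115809e-01]), 'qvel': array([-0.00065607, -0.00020446, -0.00396565, -0.00102715, -0.00057271,
       -0.00029308]), 'joint_torque': array([ 1.81631858e-03, -3.41248977e+01, -3.03303730e+01,  7.20467605e-02,
        3.03243531e-02, -1.25946117e-04]), 'tool_pos': array([0.18259332, 0.51828391, 0.20444843]), 'ee_rot': array([-3.13965337e+00, -2.00564939e-04,  2.80279841e+00]), 'wrist_force': array([-0.45509404,  0.63738068, -0.37726197]), 'wrist_torque': array([-0.0140121 , -0.03416829,  0.03287771]), 'width': 0.0936670359391762}
```

View pics/scene1.png

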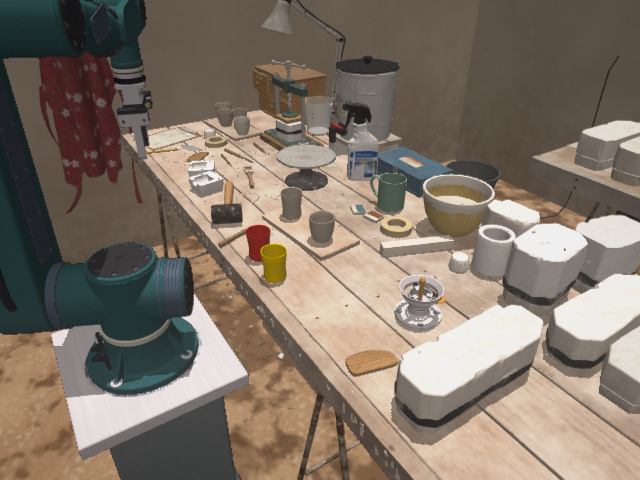

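View pics/top1.png

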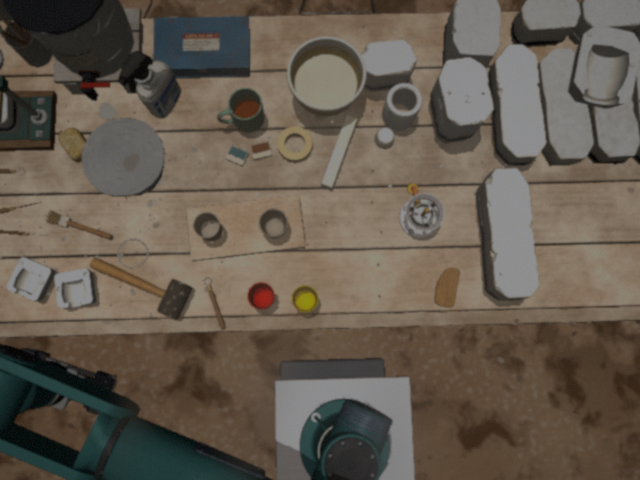

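```bash
python3 - <<'E'
from h import *
t=snap('top');s=snap('scene')
f=t['frame'][:,:,::-1];g=s['frame'][:,:,::-1]
a=cv2.resize(f[180:320,170:450],None,fx=2.8,fy=2.8,interpolation=2);b=cv2.resize(g[170:330,230:460],(784,545))[:,:]
b=cv2.resize(g[170:330,200:460],None,fx=2.8,fy=2.8,interpolation=2)[:448,:]
a=a[:,:728]; a=cv2.resize(a,None,fx=.5,fy=.5) if 0 else a
im=np.vstack([cv2.resize(a,(560,302)),cv2.resize(b,(485,298))[:, :485] if 0 else cv2.copyMakeBorder(cv2.resize(b,(485,298)),0,0,0,75,0)])
cv2.imwrite('pics/c.png',im)
for n,(u,v),z in[('cupL',(208,222),.088),('cupR',(274,219),.08),('yel',(305,297),.076),('red',(261,292),.076),('valve',(423,212),.073),('b1',(187,206),.012),('b2',(302,198),.012),('b3',(305,247),.012),('b4',(190,258),.012)]: print(n,onz(t,u,v,z).round(3))
E
```

```text
cupL [0.516 0.298 0.088]
cupR [0.521 0.147 0.08 ]
yel [0.339 0.079 0.076]
red [0.353 0.179 0.076]
valve [ 0.531 -0.202  0.073]
b1 [0.572 0.363 0.012]
b2 [0.586 0.081 0.012]
b3 [0.464 0.077 0.012]
b4 [0.444 0.354 0.012]
```

View pics/c.png

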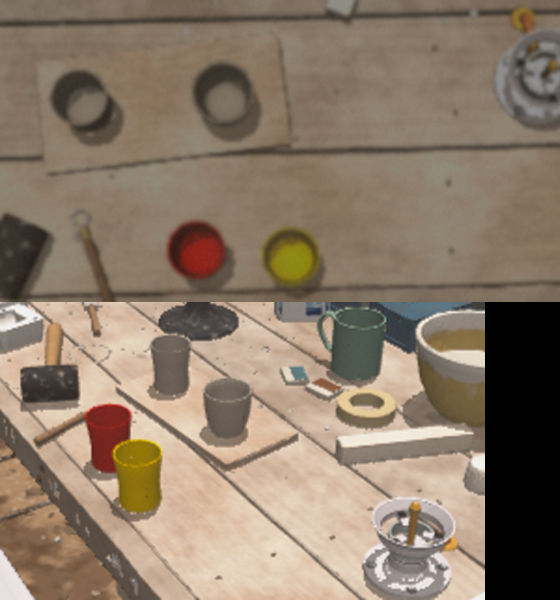

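```bash
python3 - <<'E'
from h import *
t=snap('top');s=snap('scene')
print(onz(t,207,225.7,.088),onz(s,291.7,191.5,.088),onz(t,212,231,.012))
# jet/brass masks
for q,n in((t,'t'),(s,'s')):
    h=cv2.cvtColor(q['frame'],cv2.COLOR_RGB2HSV)
    c=px(q,[.53,-.2,.09]); m=cv2.inRange(h,(5,130,80),(28,255,255))
    k,l,st,ce=cv2.connectedComponentsWithStats(m)
    for i in range(1,k):
        if np.hypot(*(ce[i]-c))<45 and st[i,4]>2: print(n,st[i],ce[i])
print(onz(s,422.5,278.8,.098),onz(s,422,288,.073))
E
```

```text
[0.50728881 0.30072866 0.088     ] [0.5104479 0.3009068 0.088    ] [0.50877572 0.30166481 0.012     ]
t [407 184  11  10  90] [412.25555556 188.43333333]
t [416 201   3   2   5] [416.8 201.4]
t [425 209   3   3   8] [426.125 210.125]
s [419 278   7  22  77] [421.05194805 287.16883117]
s [437 296   9   7  36] [441.33333333 299.77777778]
[ 0.52687233 -0.20830346  0.098     ] [ 0.52956902 -0.20794864  0.073     ]
```

Call:
{"name": "step_arm", "arguments": {"plan": [[[40,-25,20,-0.12,100],[80,-55,20,-0.24,100],[115,-80,10,-0.36,100],[155,-105,0,-0.48,100],[195,-130,-10,-0.6,100],[230,-155,-20,-0.72,100],[265,-180,-30,-0.84,100],[300,-205,-40,-0.96,100]]]}}

```text
time: 0.97
tool_pos: [0.4527, 0.3347, 0.1741]
ee_rot: [3.141, -0.0, 1.837]
wrist_force: [0.8, 1.5, 0.8]
width: 0.0938
```

Call:
{"name": "step_arm", "arguments": {"plan": [[[13,-6,0,-0.12,100],[26,-12,0,-0.24,100],[26,-12,0,-0.272,100],[26,-12,-40,-0.272,100],[26,-12,-80,-0.272,100],[26,-12,-110,-0.272,100],[26,-12,-126,-0.272,100],[26,-12,-126,-0.272,100]]]}}

```text
time: 1.63
tool_pos: [0.5022, 0.3409, 0.0729]
ee_rot: [3.075, -0.041, 1.576]
wrist_force: [14.6, 16.4, 42.7]
width: 0.0939
```

Call:
{"name": "step_arm", "arguments": {"plan": [[[0,0,0,0,30],[0,0,0,0,30],[0,0,0,0,30],[0,0,0,0,30],[0,0,0,0,30],[0,0,0,0,30]]]}}

```text
time: 2.13
tool_pos: [0.5036, 0.3407, 0.0788]
ee_rot: [3.07, -0.042, 1.574]
wrist_force: [13.5, 13.3, 55.5]
width: 0.0578
```

Call:
{"name": "step_arm", "arguments": {"plan": [[[0,0,0,0,100],[0,0,0,0,100],[0,0,0,0,100],[0,0,30,0,100],[0,0,70,0,100],[0,0,100,0,100],[0,0,130,0,100],[0,0,130,0,100]]]}}

```text
time: 2.8
tool_pos: [0.4804, 0.3259, 0.1869]
ee_rot: [3.129, -0.007, 1.571]
wrist_force: [-0.7, 0.7, 1.0]
width: 0.094
```

```bash
python3 - <<'E'
from h import *
s=snap('scene');t=snap('top')
a=cv2.resize(s['frame'][130:290,200:420,::-1],None,fx=2.5,fy=2.5,interpolation=2)
b=cv2.resize(t['frame'][170:290,130:350,::-1],None,fx=2.5,fy=2.5,interpolation=2)[:200*2]
cv2.imwrite('pics/d.png',cv2.resize(np.vstack([a,b]),None,fx=.85,fy=.85))
o=robot.get_obs();print(o['tool_pos'],o['ee_rot'],o['wrist_force'],o['joint_positions'])
E
```

```text
[0.47800138 0.32447491 0.18000108] [ 3.13832070e+00 -1.70303359e-03  1.57077246e+00] [ 0.22778288  0.73059715 -0.05811826] [ 4.98280432e-01  1.52201081e-01  1.34914866e+00 -6.80057051e-05
  1.63655491e+00  4.98302492e-01]
```

View pics/d.png

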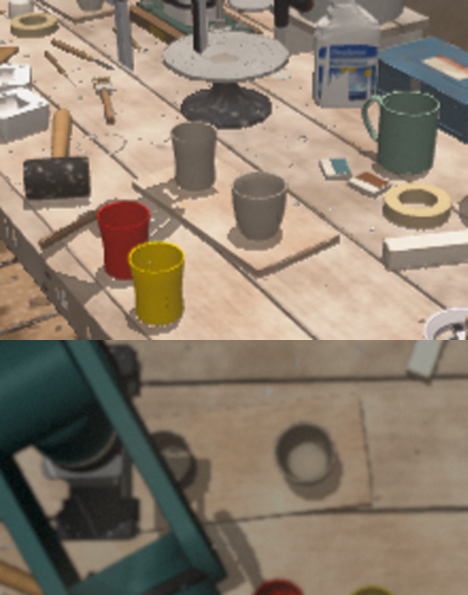

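```bash
python3 - <<'E'
from h import *
s=snap('scene')
print(onz(s,290.8,193.5,.088),onz(s,290.8,216,.012))
g=s['frame'][180:230,270:312]; cv2.imwrite('pics/e.png',cv2.resize(g[:,:,::-1],None,fx=9,fy=9,interpolation=2))
E
```

```text
[0.50216835 0.29146777 0.088     ] [0.50432682 0.29996145 0.012     ]
```

View pics/e.png

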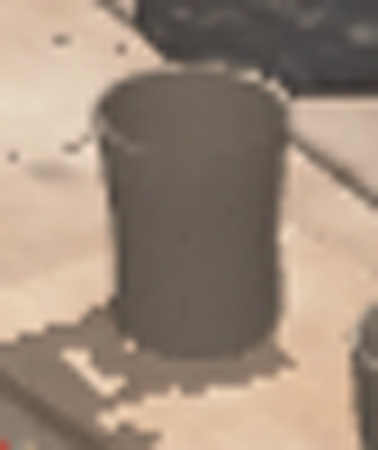

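Call:
{"name": "step_arm", "arguments": {"plan": [[[15,-12,-20,0,100],[31,-24,-40,0,100],[31,-24,-40,0,100],[31,-24,-40,0,100]]]}}

```text
time: 3.28
tool_pos: [0.5064, 0.2986, 0.1339]
ee_rot: [-3.134, 0.003, 1.569]
wrist_force: [0.1, 0.1, -0.3]
width: 0.0942
```

Call:
{"name": "step_arm", "arguments": {"plan": [[[2,1,-35,0,100],[2,1,-70,0,100],[2,1,-95,0,100],[2,1,-95,0,100],[2,1,-95,0,100]]]}}

```text
time: 3.7
tool_pos: [0.5086, 0.3011, 0.0421]
ee_rot: [-3.138, 0.001, 1.571]
wrist_force: [0.0, -0.5, 0.9]
width: 0.0939
```

Call:
{"name": "step_arm", "arguments": {"plan": [[[0,0,0,0,30],[0,0,0,0,30],[0,0,0,0,30],[0,0,0,0,30],[0,0,0,0,30],[0,0,0,0,30]]]}}

```text
time: 4.2
tool_pos: [0.5105, 0.3013, 0.0444]
ee_rot: [3.141, -0.001, 1.571]
wrist_force: [-0.9, -0.3, 3.1]
width: 0.0601
```

Call:
{"name": "step_arm", "arguments": {"plan": [[[0,0,40,0,30],[0,0,80,0,30],[-5,-20,110,0,30],[-10,-60,110,0,30],[-15,-100,110,0,30],[-20,-140,110,0,30],[-25,-180,110,0,30],[-30,-215,110,0,30]]]}}

```text
time: 4.87
tool_pos: [0.4793, 0.0839, 0.1531]
ee_rot: [-3.141, 0.001, 1.571]
wrist_force: [1.3, 0.3, -2.0]
width: 0.0597
```

```bash
python3 - <<'E'
from h import *
o=robot.get_obs();print(o['tool_pos'],o['ee_rot'],o['wrist_force'],o['width'])
E
```

```text
[0.47932824 0.0838759  0.1531491 ] [-3.14135965e+00  7.47583676e-04  1.57053019e+00] [ 1.29745074  0.27830387 -1.99723702] 0.05965023252447485
```

Call:
{"name": "step_arm", "arguments": {"plan": [[[0,-18,-30,0,30],[0,-18,-65,0,30],[0,-18,-95,0,30],[0,-18,-105,0,30],[0,-18,-109,0,30],[0,-18,-113,0,30],[0,-18,-117,0,30],[0,-18,-120,0,30]]]}}

```text
time: 5.53
tool_pos: [0.4801, 0.065, 0.0416]
ee_rot: [-3.141, 0.008, 1.572]
wrist_force: [-19.8, -10.8, 44.1]
width: 0.0598
```

```bash
python3 - <<'E'
from h import *
o=robot.get_obs();print(o['tool_pos'],o['ee_rot'],o['wrist_force'],o['wrist_torque'],o['width'])
s=snap('scene');t=snap('top')
a=cv2.resize(s['frame'][150:330,230:430,::-1],None,fx=3,fy=3,interpolation=2)
cv2.imwrite('pics/f.png',a)
E
```

```text
[0.48014889 0.06497044 0.04162331] [-3.14091299  0.00767856  1.5721357 ] [-19.75593295 -10.79762874  44.1445647 ] [-1.72945848  4.09521859  0.20692258] 0.05982949663998504
```

View pics/f.png

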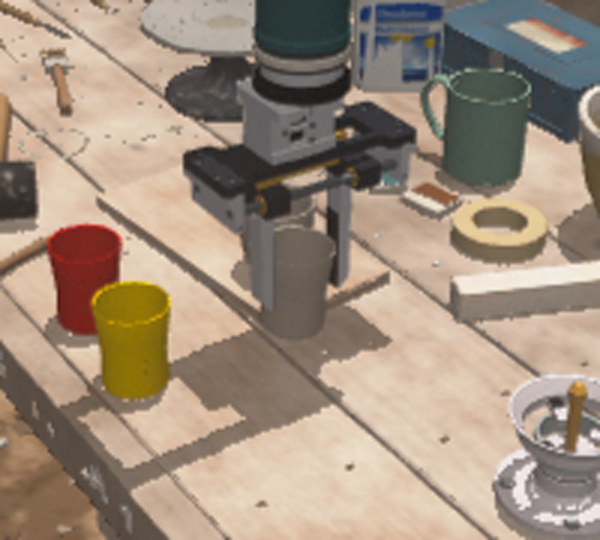

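Call:
{"name": "step_arm", "arguments": {"plan": [[[0,0,5,0,30],[0,0,8,0,30],[0,0,8,0,100],[0,0,8,0,100],[0,0,8,0,100],[0,0,50,0,100],[0,0,90,0,60],[0,0,110,0,0]]]}}

```text
time: 6.3
tool_pos: [0.4819, 0.0684, 0.1472]
ee_rot: [3.137, -0.0, 1.571]
wrist_force: [0.3, 0.3, 0.8]
width: 0.0766
```

```bash
python3 - <<'E'
from h import *
o=robot.get_obs();print(o['tool_pos'],o['ee_rot'],o['wrist_force'],o['wrist_torque'],o['width'])
s=snap('scene');t=snap('top')
a=cv2.resize(s['frame'][180:320,260:430,::-1],None,fx=3,fy=3,interpolation=2)
b=cv2.resize(t['frame'][180:290,220:390,::-1],None,fx=3,fy=3,interpolation=2)
cv2.imwrite('pics/g.png',cv2.resize(np.vstack([a,b]),None,fx=.79,fy=.79))
E
```

```text
[0.4818514 0.0683555 0.1472262] [ 3.13669236e+00 -3.01828366e-04  1.57113963e+00] [0.34405191 0.34267863 0.7985464 ] [-0.02582207  0.03368228 -0.00750549] 0.07657809061536634
```

View pics/g.png

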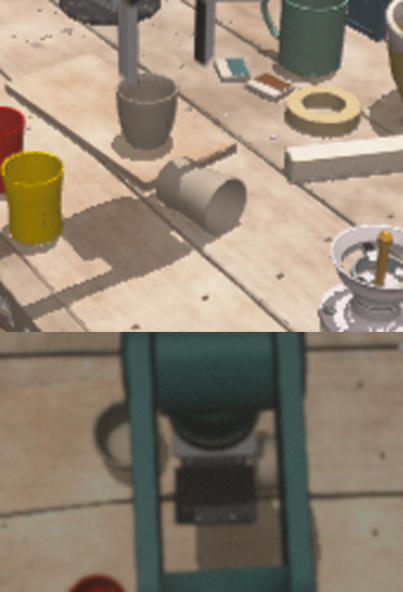

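```bash
python3 - <<'E'
from h import *
s=snap('scene')
m=onz(s,355.4,267.8,.033);f=onz(s,333,256,.029);print(m,f,m-f,np.linalg.norm(m-f))
E
```

```text
[ 0.49060099 -0.0303869   0.033     ] [0.47736353 0.04381156 0.029     ] [ 0.01323746 -0.07419846  0.004     ] 0.07547610011124778
```

Call:
{"name": "step_arm", "arguments": {"plan": [[[-30,0,30,0,100],[-60,0,60,0,100],[-90,30,60,0,100],[-120,60,60,0,100],[-140,90,60,0,100]]]}}

```text
time: 6.87
tool_pos: [0.3379, 0.1581, 0.2017]
ee_rot: [-3.139, 0.001, 1.568]
wrist_force: [0.4, 0.5, 0.5]
width: 0.0932
```

```bash
python3 - <<'E'
from h import *
t=snap('top')
b=cv2.resize(t['frame'][180:290,220:390,::-1],None,fx=4,fy=4,interpolation=2)
cv2.imwrite('pics/i.png',b)
E
```

```text
(no output)
```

View pics/i.png

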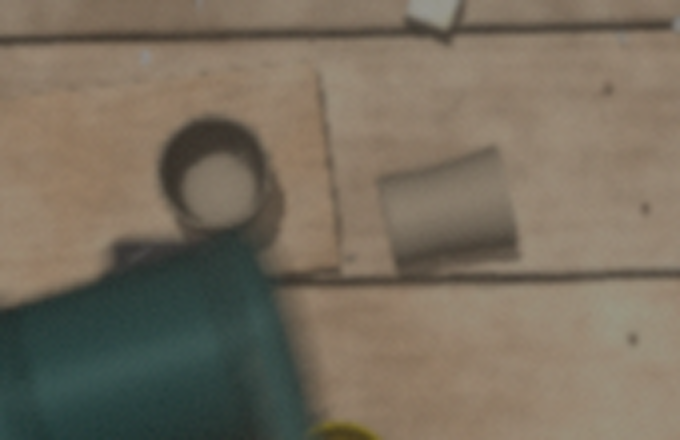

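```bash
python3 - <<'E'
from h import *
s=snap('top')
m=onz(s,346.8,230.5,.033);f=onz(s,317.2,235.7,.029);print(m,f,m-f,np.linalg.norm(m-f))
o=robot.get_obs();print(o['tool_pos'],o['ee_rot'],o['joint_positions'][5])
E
```

```text
[ 0.49842749 -0.02474936  0.033     ] [0.4881417  0.04658903 0.029     ] [ 0.01028579 -0.07133839  0.004     ] 0.07218700288265784
[0.33657928 0.16126453 0.20145714] [-3.13780953e+00 -1.10952008e-03  1.57888051e+00] 0.28477605425630176
```

Call:
{"name": "step_arm", "arguments": {"plan": [[[25,-22,0,0.05,100],[50,-45,0,0.1,100],[75,-67,0,0.15,100],[100,-90,-20,0.16,100],[125,-112,-50,0.16,100],[150,-134,-80,0.16,100],[150,-134,-90,0.16,100],[150,-134,-90,0.16,100]]]}}

```text
time: 7.63
tool_pos: [0.4873, 0.0219, 0.106]
ee_rot: [-3.128, -0.002, 1.727]
wrist_force: [-0.4, 0.7, -0.3]
width: 0.0939
```

Call:
{"name": "step_arm", "arguments": {"plan": [[[0,0,-35,0,100],[0,0,-70,0,100],[0,0,-85,0,100],[0,0,-94,0,100],[0,0,-98,0,100],[0,0,-98,0,100],[0,0,-98,0,100]]]}}

```text
time: 8.22
tool_pos: [0.4887, 0.0242, 0.0146]
ee_rot: [-3.139, -0.001, 1.731]
wrist_force: [-1.0, 0.1, 0.3]
width: 0.0941
```

Grip, then lift and see whether the mouth droops.

Call:
{"name": "step_arm", "arguments": {"plan": [[[0,2,-2,0,30],[0,2,-2,0,30],[0,2,-2,0,30],[0,2,-2,0,30],[0,2,-2,0,30],[0,2,-2,0,30],[0,2,-2,0,30]]]}}

```text
time: 8.8
tool_pos: [0.4904, 0.026, 0.0135]
ee_rot: [3.141, 0.0, 1.731]
wrist_force: [-0.7, -0.7, -0.6]
width: 0.0566
```

Call:
{"name": "step_arm", "arguments": {"plan": [[[0,0,30,0,30],[0,0,60,0,30],[0,0,70,0,30],[0,0,70,0,30],[0,0,70,0,30],[0,0,70,0,30]]]}}

```text
time: 9.3
tool_pos: [0.4889, 0.0261, 0.0814]
ee_rot: [-3.138, -0.001, 1.731]
wrist_force: [-0.8, 0.3, -1.4]
width: 0.0567
```

```bash
python3 - <<'E'
from h import *
o=robot.get_obs();print(o['tool_pos'],o['ee_rot'],o['wrist_force'],o['wrist_torque'],o['width'])
s=snap('scene')
a=cv2.resize(s['frame'][160:320,260:430,::-1],None,fx=3,fy=3,interpolation=2)
cv2.imwrite('pics/j.png',a)
E
```

```text
[0.48886364 0.0261137  0.08136545] [-3.13823261e+00 -7.11076551e-04  1.73075318e+00] [-0.8229486   0.26487284 -1.4190463 ] [-0.09076482  0.05141989  0.01372638] 0.05672462515329077
```

View pics/j.png

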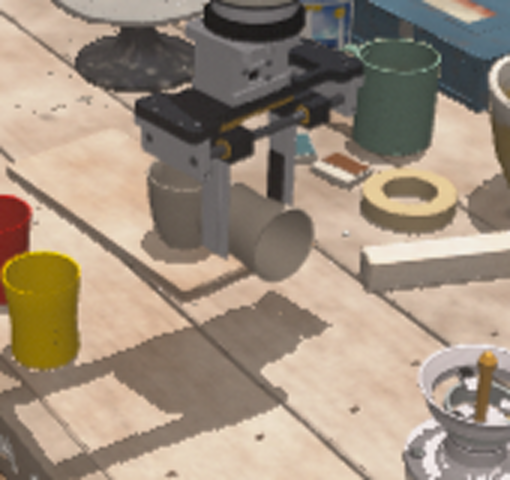

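```bash
python3 - <<'E'
from h import *
s=snap('scene')
for f in (0,10,20,30):
    c,n=np.cos(np.radians(f)),np.sin(np.radians(f))
    G=np.array([.4889,.0261,.1004]);d=np.array([.16,-.987,0]);
    print(f,((px(s,G+.056*(c*d-[0,0,n]))-[260,160])*3).round(0))
E
```

```text
0 [296. 247.]
10 [295. 257.]
20 [292. 266.]
30 [288. 274.]
```

Call:
{"name": "step_arm", "arguments": {"plan": [[[-25,0,30,0.1,30],[-50,0,60,0.2,30],[-75,20,70,0.3,30],[-100,45,70,0.4,30],[-108,75,70,0.5,30],[-108,105,70,0.6,30],[-108,140,70,0.7,30],[-108,175,70,0.8,30]]]}}

```text
time: 10.07
tool_pos: [0.3812, 0.2022, 0.1523]
ee_rot: [-3.14, -0.001, 2.535]
wrist_force: [0.8, -0.6, -1.3]
width: 0.057
```

Call:
{"name": "step_arm", "arguments": {"plan": [[[0,20,0,0.1,30],[0,39,0,0.2,30],[0,39,0,0.3,30],[0,39,0,0.4,30],[0,39,0,0.5,30],[0,39,0,0.6,30],[0,39,0,0.68,30],[0,39,0,0.68,30]]]}}

```text
time: 10.73
tool_pos: [0.3815, 0.2398, 0.1518]
ee_rot: [-3.141, -0.003, -3.071]
wrist_force: [0.0, -0.3, -1.8]
width: 0.0567
```

Call:
{"name": "step_arm", "arguments": {"plan": [[[0,0,-40,0,30],[0,0,-80,0,30],[0,0,-110,0,30],[0,0,-125,0,30],[0,0,-131,0,30],[0,0,-131,0,30],[0,0,-131,0,30]]]}}

```text
time: 11.32
tool_pos: [0.3826, 0.2402, 0.0228]
ee_rot: [3.141, 0.0, -3.073]
wrist_force: [-0.0, 1.4, -1.4]
width: 0.0563
```

```bash
python3 - <<'E'
from h import *
o=robot.get_obs();print(o['tool_pos'],o['wrist_force'],o['width'])
s=snap('scene')
a=cv2.resize(s['frame'][150:270,200:380,::-1],None,fx=4,fy=4,interpolation=2)
cv2.imwrite('pics/k.png',a)
E
```

```text
[0.38262241 0.24020576 0.0228034 ] [-0.02814911  1.41979943 -1.43063423] 0.056323820768580404
```

View pics/k.png

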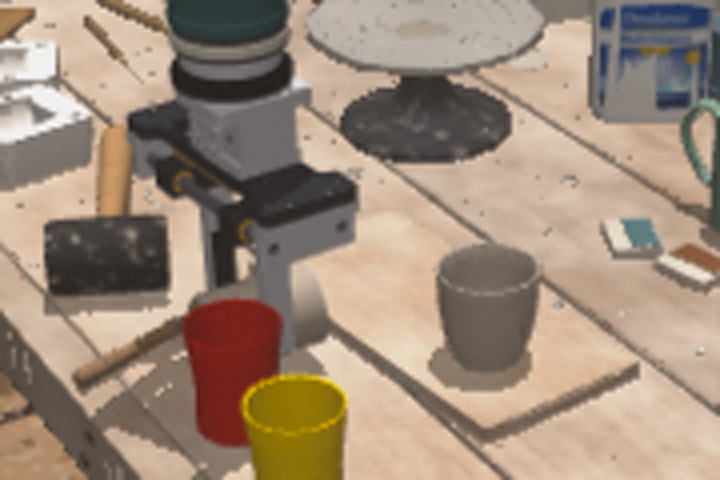

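Call:
{"name": "step_arm", "arguments": {"plan": [[[0,0,-4,0,30],[5,0,-4,0,30],[9,1,-4,0,30],[11,1,-4,0,30],[11,1,-4,0,30]]]}}

```text
time: 11.78
tool_pos: [0.3942, 0.2413, 0.0189]
ee_rot: [3.141, 0.001, -3.073]
wrist_force: [0.4, 0.0, -1.0]
width: 0.0565
```

Call:
{"name": "step_arm", "arguments": {"plan": [[[2,0,0,0,30],[4,0,0,0,30],[4,0,0,0,30]]]}}

```text
time: 12.03
tool_pos: [0.3976, 0.2411, 0.0185]
ee_rot: [3.141, 0.0, -3.073]
wrist_force: [0.2, -0.6, -1.9]
width: 0.057
```

Call:
{"name": "step_arm", "arguments": {"plan": [[[1,0,0,0,30],[2,0,0,0,30],[3,0,0,0,30],[3,0,0,0,30]]]}}

```text
time: 12.37
tool_pos: [0.4004, 0.2411, 0.0184]
ee_rot: [3.141, 0.0, -3.072]
wrist_force: [0.8, 0.2, -2.4]
width: 0.0569
```

Call:
{"name": "step_arm", "arguments": {"plan": [[[1,0,0,0,30],[2,0,0,0,30],[3,0,0,0,30],[3,0,0,0,30]]]}}

```text
time: 12.7
tool_pos: [0.4035, 0.2411, 0.0184]
ee_rot: [3.141, 0.0, -3.072]
wrist_force: [0.0, -0.3, -2.4]
width: 0.0565
```

Call:
{"name": "step_arm", "arguments": {"plan": [[[1,0,0,0,30],[2,0,0,0,30],[3,0,0,0,30],[3,0,0,0,30]]]}}

```text
time: 13.03
tool_pos: [0.4044, 0.241, 0.0181]
ee_rot: [-3.142, -0.004, -3.072]
wrist_force: [-4.5, -1.0, 1.2]
width: 0.0567
```

Call:
{"name": "step_arm", "arguments": {"plan": [[[2,0,1,0,30],[4,0,3,0,30],[6,0,5,0,30],[8,0,7,0,30],[8,0,7,0,30]]]}}

```text
time: 13.45
tool_pos: [0.4101, 0.2404, 0.0243]
ee_rot: [-3.14, -0.01, -3.072]
wrist_force: [-8.9, -0.7, 0.9]
width: 0.0567
```

Call:
{"name": "step_arm", "arguments": {"plan": [[[2,0,2,0,30],[4,0,4,0,30],[6,0,6,0,30],[7,0,9,0,30],[7,0,9,0,30]]]}}

```text
time: 13.87
tool_pos: [0.4201, 0.2406, 0.0341]
ee_rot: [-3.141, -0.003, -3.072]
wrist_force: [-4.8, -0.8, 0.7]
width: 0.0564
```

```bash
python3 - <<'E'
from h import *
o=robot.get_obs();print(o['tool_pos'],o['wrist_force'],o['wrist_torque'],o['width'])
E
```

```text
[0.42006595 0.24064569 0.03410052] [-4.77210524 -0.84840887  0.6799507 ] [-0.22626065  1.10239276  0.04620871] 0.0564491910730106
```

Call:
{"name": "step_arm", "arguments": {"plan": [[[3,0,2,0,30],[5,0,4,0,30],[8,0,6,0,30],[8,0,6,0,30]]]}}

```text
time: 14.2
tool_pos: [0.43, 0.2411, 0.0409]
ee_rot: [3.141, 0.001, -3.073]
wrist_force: [-3.8, -1.5, -0.8]
width: 0.0564
```

Call:
{"name": "step_arm", "arguments": {"plan": [[[3,0,1,0,30],[6,0,3,0,30],[9,0,4,0,30],[9,0,4,0,30]]]}}

```text
time: 14.53
tool_pos: [0.441, 0.2414, 0.0456]
ee_rot: [3.141, 0.006, -3.073]
wrist_force: [0.0, 0.1, -1.3]
width: 0.0563
```

```bash
python3 - <<'E'
from h import *
s=snap('scene')
a=cv2.resize(s['frame'][170:250,240:360,::-1],None,fx=6,fy=6,interpolation=2)
cv2.imwrite('pics/l.png',a)
for f in range(0,91,15):
    G=np.array([.441,.2414,.0646]);r=np.radians(f);d=np.array([np.cos(r),.07*np.cos(r),-np.sin(r)])
    print(f,((px(s,G+.056*d)-[240,170])*6).round(0),((px(s,G-.02*d)-[240,170])*6).round(0))
E
```

```text
0 [347. 229.] [204. 278.]
15 [344. 258.] [205. 267.]
30 [335. 287.] [208. 256.]
45 [319. 315.] [214. 246.]
60 [299. 339.] [222. 237.]
75 [274. 359.] [231. 229.]
90 [248. 372.] [241. 225.]
```

View pics/l.png

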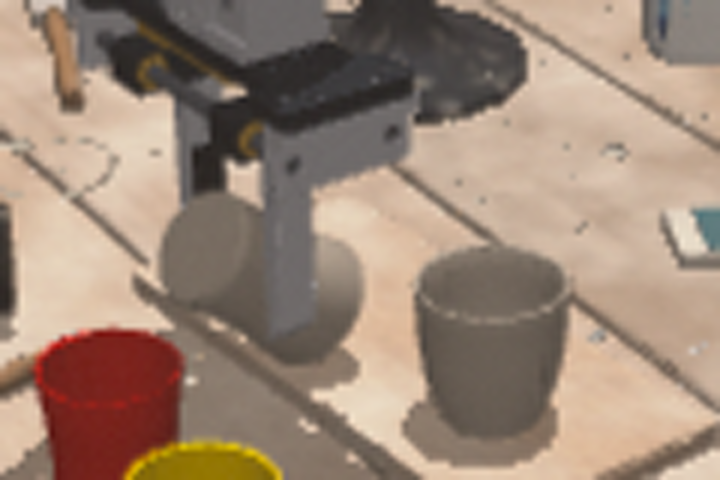

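Call:
{"name": "step_arm", "arguments": {"plan": [[[-10,0,6,0,30],[-28,0,6,0,30],[-28,0,0,0,30],[-28,0,-3,0,30],[-28,0,-5,0,30],[-28,0,-5,0,30]]]}}

```text
time: 15.08
tool_pos: [0.4102, 0.2409, 0.0388]
ee_rot: [-3.141, -0.001, -3.073]
wrist_force: [-0.0, 0.3, -2.5]
width: 0.0564
```

Call:
{"name": "step_arm", "arguments": {"plan": [[[0,0,-1,0,30],[0,0,-2,0,30],[0,0,-3,0,30],[0,0,-3,0,30]]]}}

```text
time: 15.42
tool_pos: [0.4103, 0.241, 0.0362]
ee_rot: [-3.142, -0.0, -3.073]
wrist_force: [-0.2, -1.1, -1.1]
width: 0.0565
```

Call:
{"name": "step_arm", "arguments": {"plan": [[[0,0,-1,0,30],[0,0,-2,0,30],[0,0,-2,0,30]]]}}

```text
time: 15.67
tool_pos: [0.4101, 0.241, 0.0342]
ee_rot: [-3.142, -0.0, -3.072]
wrist_force: [-0.1, -0.1, -1.8]
width: 0.0565
```

Call:
{"name": "step_arm", "arguments": {"plan": [[[0,0,-1,0,30],[0,0,-2,0,30],[0,0,-2,0,30]]]}}

```text
time: 15.92
tool_pos: [0.4101, 0.241, 0.0322]
ee_rot: [-3.142, -0.0, -3.072]
wrist_force: [-0.4, 0.1, -2.0]
width: 0.0566
```

Call:
{"name": "step_arm", "arguments": {"plan": [[[0,0,-1,0,30],[0,0,-2,0,30],[0,0,-2,0,30]]]}}

```text
time: 16.17
tool_pos: [0.4106, 0.2412, 0.0313]
ee_rot: [3.141, 0.001, -3.072]
wrist_force: [-1.0, -1.3, 3.9]
width: 0.0567
```

Call:
{"name": "step_arm", "arguments": {"plan": [[[3,0,2,0,30],[6,0,2,0,30],[9,0,3,0,30],[12,0,5,0,30],[14,0,6,0,30],[16,0,8,0,30]]]}}

```text
time: 16.67
tool_pos: [0.4264, 0.241, 0.0382]
ee_rot: [-3.141, -0.001, -3.073]
wrist_force: [0.1, 0.9, -1.4]
width: 0.0567
```

Call:
{"name": "step_arm", "arguments": {"plan": [[[2,0,1,0,30],[4,0,2,0,30],[6,0,3,0,30],[8,0,4,0,30]]]}}

```text
time: 17.0
tool_pos: [0.434, 0.241, 0.0424]
ee_rot: [3.142, -0.001, -3.072]
wrist_force: [-1.6, 0.5, -1.4]
width: 0.0565
```

Call:
{"name": "step_arm", "arguments": {"plan": [[[-10,0,0,0,30],[-10,0,-5,0,30],[-10,0,-9,0,30],[-6,0,-9,0,30],[-3,0,-9,0,30],[0,0,-9,0,30],[0,0,-9,0,30]]]}}

```text
time: 17.58
tool_pos: [0.4326, 0.2413, 0.0341]
ee_rot: [3.141, -0.005, -3.072]
wrist_force: [-7.1, 0.2, 6.8]
width: 0.0566
```

Call:
{"name": "step_arm", "arguments": {"plan": [[[2,0,0,0,30],[4,0,0,0,30],[4,0,0,0,30]]]}}

```text
time: 17.83
tool_pos: [0.4374, 0.2417, 0.035]
ee_rot: [3.14, -0.002, -3.072]
wrist_force: [-7.4, -0.1, 8.5]
width: 0.0566
```

Call:
{"name": "step_arm", "arguments": {"plan": [[[3,0,1,0,30],[6,0,2,0,30],[8,0,4,0,30],[8,0,4,0,30]]]}}

```text
time: 18.17
tool_pos: [0.447, 0.2412, 0.0379]
ee_rot: [3.141, 0.001, -3.072]
wrist_force: [-1.6, -0.2, 1.1]
width: 0.0567
```

Call:
{"name": "step_arm", "arguments": {"plan": [[[3,0,1,0,30],[6,0,2,0,30],[8,0,3,0,30],[8,0,3,0,30]]]}}

```text
time: 18.5
tool_pos: [0.4552, 0.2409, 0.0407]
ee_rot: [-3.141, 0.001, -3.073]
wrist_force: [-1.7, -0.7, 2.1]
width: 0.0569
```

Call:
{"name": "step_arm", "arguments": {"plan": [[[3,0,0,0,30],[6,0,0,0,30],[9,0,0,0,30],[9,0,0,0,30]]]}}

```text
time: 18.83
tool_pos: [0.4651, 0.2412, 0.0409]
ee_rot: [3.141, 0.003, -3.073]
wrist_force: [0.3, -0.1, 0.5]
width: 0.057
```

Call:
{"name": "step_arm", "arguments": {"plan": [[[-8,0,12,0,30],[-25,0,14,0,30],[-45,0,14,0,30],[-45,0,8,0,30],[-45,0,4,0,30],[-45,0,4,0,30]]]}}

```text
time: 19.33
tool_pos: [0.4182, 0.2407, 0.0431]
ee_rot: [-3.141, -0.001, -3.072]
wrist_force: [-0.2, 0.8, -2.3]
width: 0.0567
```

Call:
{"name": "step_arm", "arguments": {"plan": [[[0,0,-2,0,30],[0,0,-4,0,30],[0,0,-4,0,30]]]}}

```text
time: 19.58
tool_pos: [0.4185, 0.2409, 0.0398]
ee_rot: [-3.141, -0.001, -3.073]
wrist_force: [0.3, 0.4, -1.2]
width: 0.0567
```

Call:
{"name": "step_arm", "arguments": {"plan": [[[0,0,-1,0,30],[0,0,-3,0,30],[0,0,-3,0,30]]]}}

```text
time: 19.83
tool_pos: [0.4182, 0.241, 0.037]
ee_rot: [-3.141, -0.0, -3.073]
wrist_force: [-0.2, 0.3, -1.1]
width: 0.0569
```

Call:
{"name": "step_arm", "arguments": {"plan": [[[0,0,-1,0,30],[0,0,-3,0,30],[0,0,-3,0,30]]]}}

```text
time: 20.08
tool_pos: [0.418, 0.241, 0.034]
ee_rot: [-3.141, -0.001, -3.072]
wrist_force: [-0.0, -0.2, -1.6]
width: 0.057
```

```bash
python3 - <<'E'
from h import *
s=snap('scene');c=px(s,[.418,.241,.053]);print(c)
u,v=int(c[0]),int(c[1]);g=s['frame'][v-22:v+26,u-26:u+30].astype(int)
h=cv2.cvtColor(g.astype(np.uint8),cv2.COLOR_RGB2HSV)
print(u-26,v-22)
for r in range(len(g)):
    print(''.join('#' if h[r,k,1]<60 and h[r,k,2]<115 and g[r,k,0]>g[r,k,2]+6 else ('f' if h[r,k,1]<40 else ('R' if h[r,k,1]>150 else '.')) for k in range(g.shape[1])))
E
```

```text
[273.08007048 220.22526538]
247 198
...............fffffffff#.R..ffffffffffff#f#ffffffffff..
...............ffffff#ff...fffffffffffffffffffffffffff..
...............#fff#ffff...#ffffffffffffffffffffffffff..
...............fff#f#fff#...ffffffffffffffffffffffffff..
...............f#f########..#ffffffffffffffffffffffff...
...............fff#########..ffffffffffffffffffffff.....
................#f#####......fffffffffffffffffff........
................ff#####......ffffffffffffffff...........
................ff###........fffffffff#ff...............
................ff###........ffffffffff.................
................f##..........ffff#ff#...................
................##...........#ffffffff..................
................#............#fffffff...................
................#............#fffffff...................
...............#.............#fffffff...................
.............................#fffffff...................
.............................#ffffffff..................
................#............#ffffffff..................
................##...........#ff#fffff
[... 971 characters left out ...]
###.............
RRRRRRRRRRRRRRRRRRRRRRR.##################..............
RRRRRRRRRRRRRRRRRRRRRRR.#################...............
RRRRRRRRRRRRRRRRRRRRRRR.#################.#.............
RRRRRRRRRRRRRRRRRRRRRR..##############.....##...........
RRRRRRRRRRRRRRRRRRRRRR....#########.........##..........
.RRRRRRRRRRRRRRRRRRRRR.......................###........
.RRRRRRRRRRRRRRRRRRRRR.........................##.......
.RRRRRRRRRRRRRRRRRRRRR.........................####.....
.RRRRRRRRRRRRRRRRRRRRR...........................###....
.RRRRRRRRRRRRRRRRRRRRRR...........................###...
..RRRRRRRRRRRRRRRRRRRRRRRRRRRRRRR..................####.
..RRRRRRRRRRRRRRRRRRRRRRRRRRRRRRRRRR.................###
```

```bash
python3 - <<'E'
from h import *
s=snap('scene')
for w in(.02,.028,.036):
  for f in (30,45,60,75):
    G=np.array([.418,.241,.053]);r=np.radians(f);d=np.array([np.cos(r),.07*np.cos(r),-np.sin(r)])
    print(w,f,px(s,G+(.076-w)*d).round(1),px(s,G-w*d).round(1), 'Pz',(.053-(.076-w)*np.sin(r)-.033*np.cos(r)).round(4))
E
```

```text
0.02 30 [288.7 223.9] [267.3 218.9] Pz -0.0036
0.02 45 [286.1 228.5] [268.2 217.1] Pz -0.0099
0.02 60 [282.7 232.6] [269.5 215.6] Pz -0.012
0.02 75 [278.6 235.9] [271.  214.4] Pz -0.0096
0.028 30 [286.5 223.4] [264.9 218.3] Pz 0.0004
0.028 45 [284.3 227.3] [266.2 215.9] Pz -0.0043
0.028 60 [281.4 230.9] [268.  213.8] Pz -0.0051
0.028 75 [277.8 233.7] [270.2 212.1] Pz -0.0019
0.036 30 [284.3 222.8] [262.5 217.8] Pz 0.0044
0.036 45 [282.5 226.2] [264.2 214.6] Pz 0.0014
0.036 60 [280.  229.1] [266.6 211.9] Pz 0.0019
0.036 75 [277.1 231.5] [269.4 209.7] Pz 0.0058
```

Call:
{"name": "step_arm", "arguments": {"plan": [[[0,0,-2,0,30],[0,0,-4,0,30],[0,0,-6,0,30],[0,0,-6,0,30]]]}}

```text
time: 20.52
tool_pos: [0.4186, 0.2412, 0.0287]
ee_rot: [3.141, 0.001, -3.072]
wrist_force: [-0.3, -0.3, 1.7]
width: 0.0566
```

Call:
{"name": "step_arm", "arguments": {"plan": [[[0,0,-1,0,30],[0,0,-2,0,30],[0,0,-3,0,30],[0,0,-3,0,30]]]}}

```text
time: 20.85
tool_pos: [0.4191, 0.2413, 0.0282]
ee_rot: [3.141, 0.002, -3.072]
wrist_force: [-3.4, -2.7, 12.5]
width: 0.0569
```

Call:
{"name": "step_arm", "arguments": {"plan": [[[0,0,-1,0,30],[0,0,-2,0,30],[0,0,-2,0,30]]]}}

```text
time: 21.1
tool_pos: [0.4194, 0.2413, 0.0279]
ee_rot: [3.141, 0.003, -3.072]
wrist_force: [-6.4, -4.3, 21.4]
width: 0.0568
```

Call:
{"name": "step_arm", "arguments": {"plan": [[[3,0,0,0,30],[6,0,0,0,30],[9,0,0,0,30],[12,0,0,0,30],[12,0,0,0,30]]]}}

```text
time: 21.52
tool_pos: [0.4215, 0.2411, 0.0276]
ee_rot: [3.142, -0.02, -3.071]
wrist_force: [-29.4, -5.9, 39.2]
width: 0.0564
```

```bash
cat > asc.py <<'E'
from h import *
o=robot.get_obs();T=o['tool_pos'];print(T,o['wrist_force'],o['wrist_torque'])
s=snap('scene');G=T+[0,0,.019];c=px(s,G);print(c)
u,v=int(c[0]),int(c[1]);g=s['frame'][v-22:v+28,u-26:u+30].astype(int)
h=cv2.cvtColor(g.astype(np.uint8),cv2.COLOR_RGB2HSV)
print(u-26,v-22)
for r in range(len(g)):
    print(''.join('R' if h[r,k,1]>150 else '%x'%(h[r,k,2]//16) for k in range(g.shape[1])))
E
python3 asc.py
```

```text
[0.42148678 0.2410628  0.02760447] [-29.37407425  -5.87328822  39.17106787] [-0.90552554  5.72809496  0.13713661]
[274.34807952 221.95099019]
248 199
7acdddddd9ceeedb666664222235766533333455666676666665468d
97acddddabeededb666664222245546654455666666666666653468c
da7accabeeeddddb666653222356445666666666666676666654668c
ddabaaddddeedddb664222222346445666666666766666767666668c
deeb78bdddeeeddc663222233236645666666666676666667666678c
eeeec78bdddedddc66422224843455567665566667666666767779bd
eeeeed88bcdddddc66422225ba68aa667643566666666667779bbeec
eeeeeed97acddddd66422225bcaaa9667644666666767779bceeeedd
eeeeeeed97acdddc66422447777777667666666666779bbeeeeeeedd
eeeeeeeed97acddc76434777777777667766667789bbeeeeeeeeeeed
eeeeeeeeeda79cdc76457777777777667766668bcdeeeeeeeeeeeeed
eeeeeeeeeeda79cd8677777777777766776667aeedddddeeeeeeeeee
eeeeeeeeeeedb79c8577787777777766666667beeddddddeeeeeeeee
eeeeeeeeeeeedb789777777777777766666667beedddddddddeeeeee
eeeeeeeeeeedddb76777777777777766666667bddddddddddddddeee
eeeeeeeeeeeedddd8777777777777766666667adddddddddddddddde
eeeeeeeededdddbd9777777777777766666677
[... 1199 characters left out ...]
6668deeeeeeeeeee
RRRRRRRRRRRRRRRRRRRRR685556666666666666666667aeeeeeeeeee
RRRRRRRRRRRRRRRRRRRRR68655566666666666678876679deeeeeeee
RRRRRRRRRRRRRRRRRRRRR588766666666666677889977667ceeeeeee
RRRRRRRRRRRRRRRRRRRRR5888876666666778889aeea866679eeeeee
RRRRRRRRRRRRRRRRRRRRR68888888777788888aeeeeee976678deeee
RRRRRRRRRRRRRRRRRRRRR68888988888888889ddddeeee967677aeee
RRRRRRRRRRRRRRRRRRRRRR99aaaaa9998888888889deeed9866779de
7RRRRRRRRRRRRRRRRRRRRRRRRRRRRRRRab988888889ddeeed877667b
7RRRRRRRRRRRRRRRRRRRRRRRRRRRRRRRRRRb988888889ddeeda76667
7RRRRRRRRRRRRRRRRRRRRRRRRRRRRRRRRRRRR98888889dddeeec7667
8RRRRRRRRRRRRRRRRRRRRRRRRRRRRRRRRRRRRR9888889ddddeedc767
8RRRRRRRRRRRRRRRRRRRRRRRRRRRRRRRRRRRRRR8888889ddddeedc85
```

Call:
{"name": "step_arm", "arguments": {"plan": [[[-6,0,4,0,30],[-6,0,15,0,30],[-6,0,33,0,30],[20,15,33,0,30],[50,32,33,0,30],[50,32,33,0,30],[50,32,27,0,30],[50,32,27,0,30]]]}}

```text
time: 22.23
tool_pos: [0.4792, 0.2724, 0.0484]
ee_rot: [-3.14, -0.003, -3.073]
wrist_force: [-0.3, 0.3, -1.6]
width: 0.0572
```

```bash
python3 asc.py
```

```text
[0.4792199  0.27239254 0.04840804] [-0.29893547  0.28335868 -1.56209013] [0.00389222 0.0659791  0.01654627]
[287.20945579 204.90528879]
261 182
eeddddddddddddd96666652222366556544456667667666666545644
eeedddddddddddd96666652222484456666666666676666666446644
ddddddddddddddd86666652222464456666666676666666666656644
eddddddddddddddb66644223323R5446666666666666666666666644
dedddddddddddddb6632223563235546766556666667676666667654
dddddddedddeeddc66322237c8567756765346666667666667669666
ddddddeeeeeeeeed66322237ddbddb66665456666666677669445665
ddddeeeeeeeeeeed66332237ddccca66676566666776678333345667
ddeeeeeeeeeeeeed66422246aa778766776666777886666666668cac
eeeeeeeeeeeeeeed66433479777777666766668aaccccccccccccccc
eeeeeeeeeeeeeeed7643678777777766776666abcccccccccccccccc
eeeeeeeeeeeeeeed76557788777777667666679abcdddddccccccccc
eeeeeeeeeeeeeeed8677777777777766766767ba8bcddddccccccccc
eeedabeeeeeeeeed8677777777777766766667cda89bccdcddcccccc
eeeeeeeeedddeeed8777777777777766766667bddb88abcddccccccc
eeeeeeeeedaedddd9777777777777766766667bdddd889bccccccccc
eeeeeededdddcccb8777777777777766777667bddddd
[... 1193 characters left out ...]
68dddddd68666666
ccc877678add8888888888865556666666666666789ddddd77966666
8888876667888888888888886555666666666678889ddddd75677776
8888887766788888888888888666666666667888889edddd85667897
888888887766788888888888887766777788888888addddd85566667
99998889977667888888888888888888888888888adddddd85566666
RRRR989dd8876668888888888888888888888898addddddd95566666
RRRRRR9988887666788888888888888888889adcddddddddb5556666
RRRRRRRR9888877666888888888888888889deedddddddddb5556666
RRRRRRRRR8888887666788888888888888889dc8adddddddc5556666
RRRRRRRRR889a88877667888888888888888888889ddddddd7556666
RRRRRRRRR8888888887666888888888888888888889dddddd9556666
RRRRRRRRR7888888888766678888888888888888888aeeedd9556666
```

Call:
{"name": "step_arm", "arguments": {"plan": [[[0,0,-3,0,30],[0,0,-6,0,30],[2,0,-8,0,30],[5,0,-10,0,30],[8,0,-11,0,30],[11,0,-13,0,30],[11,0,-13,0,30]]]}}

```text
time: 22.87
tool_pos: [0.4922, 0.2731, 0.038]
ee_rot: [3.141, 0.001, -3.073]
wrist_force: [-1.0, -0.3, 2.7]
width: 0.0568
```

Call:
{"name": "step_arm", "arguments": {"plan": [[[3,0,-1,0,30],[6,0,-3,0,30],[9,0,-4,0,30],[9,0,-4,0,30]]]}}

```text
time: 23.2
tool_pos: [0.4996, 0.2733, 0.0347]
ee_rot: [3.141, -0.002, -3.073]
wrist_force: [-6.6, -0.1, 10.7]
width: 0.0566
```

Keep going: forward and slightly down.

Call:
{"name": "step_arm", "arguments": {"plan": [[[2,0,-1,0,30],[4,0,-2,0,30],[6,0,-2,0,30],[6,0,-2,0,30]]]}}

```text
time: 23.53
tool_pos: [0.5048, 0.2738, 0.0346]
ee_rot: [3.14, -0.003, -3.072]
wrist_force: [-11.8, -0.9, 17.4]
width: 0.0566
```

```bash
python3 asc.py
```

```text
[0.50481846 0.27384338 0.03461893] [-11.83353792  -0.87894471  17.44938384] [-0.41562345  2.12366656 -0.16116993]
[295.15086431 206.75934361]
269 184
ddddddd9bdddddcb6666663222236766633334556766666666655666
dddddddddddddd8b6666663222346545665666666666666676435645
ddddddddeddddddb6666663222355445666666666666666666546647
edddedddeeeddddb666644222234544566676666666666666666767c
eeeeeeeeeeeedddc66422234433465456766667666666666666678bc
eeeeeeeeeeeeeddd66422237a5333345676545666677667666778acc
eeeeeeeeeeeeeeed66422237db766666676446766666677778aaccca
eeeeeeeeeeeeeeed66422237ddc88b66676557666666778aacddcccc
eeeeeeeeeeeeeeed66422237daa78b6667666666677899ccddddcccc
eeeeeeeeeeeeeeed6642224577777766577666778abcccccdccccccc
eeeeeeeeeedddeed8642347777777765676667abcccccccccccccccc
eeeeeeeeddbbaeed8642477777777766676667abdcccccccdddddccd
eddeeeedaaeeeeed864247777777776676666799cdccccccddddddcc
edaeddddeeeeeedd865347777777776676666789bcccccccdddddccc
ddddcccccdeeeddd865346777777776677666667accccccccdddcccc
ddddcbbbccdddddd9653466777777766766766669bcccccccccccccc
ddddddcccddddddd9653356677777766767766
[... 1199 characters left out ...]
6568767777777777
667888888888888888888766666666666666667a8566789777777777
77667888888888888888887766666666666668bd8556666778988988
9976678888888888888888887777666666778ddc8555666666666666
ed976667888888888888888888888888888888888556666666666666
edd87666788888888888888888888888887788887555666666666666
d8888776668888888888888888888888888888887555666666666666
R9888887666788888888888888888888888877887555666666666666
Ra89a888776678888888888888888888888888887655666666666666
Ra888888887666788888888888888888888888887655666666666666
R7888888888766678888888888888888888888888655666666666666
R7998888888877667888888888888888888888888755666666666666
R8dc8888888888766678888888888888888888888855666666666666
```

Call:
{"name": "step_arm", "arguments": {"plan": [[[-2,0,2,0,30],[-3,0,3,0,30],[-3,0,3,0,100],[-3,0,3,0,100],[-3,0,3,0,100],[-3,0,3,0,100],[-3,0,3,0,100]]]}}

```text
time: 24.17
tool_pos: [0.5032, 0.2728, 0.0338]
ee_rot: [-3.141, -0.001, -3.073]
wrist_force: [0.2, -0.6, 0.4]
width: 0.0865
```

```bash
python3 asc.py
```

```text
[0.5031827  0.27283088 0.03380005] [ 0.21004643 -0.64329527  0.35816761] [ 0.00623586 -0.00611089  0.0241129 ]
[294.83270253 207.31432433]
268 185
ddddddddddddd9666666444445222233654345566666666666654664
dddddddddeedda665432233455222223666766666666676666544764
edddeedddeeedb663222356355222234666666666666666766666668
eeeeeeeeeeeedb66322249d77522223666666677666666767676668c
eeeeeeeeeeeedc66322249ddd942223666665567667666666677779c
eeeeeeeeeeeeec66322248dddd85323566653466666666667778aacc
eeeeeeeeeeeeed66322248ddddda542366654566666666778aadddcc
eeeeeeeeeeeeed66322237bddda8776567765766667778aacddddccc
eeeeeeeeeeeeed66423238dc977778ca66766666678aaccccccccccc
eeeeeeeeeeeddd76422237a7777777776676666778cccccccccccccc
eeeeeeeeeddbb97642223477777777777776666679dccccccdddddcc
eeddeeeedaaeed7642223577777777777766766679cccccccddddddd
eedaddddddeeed7642223577777777777766766679ccccccccddddcc
eddddcccccdeed8642223567777777777766766678ccccccccdddccc
dddddcbbbccddd8642222466777777777766766678bcccccccccdccc
ddddddddccdddd86532224566777777777667666779ccccc9ccccddd
dddddddddddddd965222245666667777776676666
[... 1196 characters left out ...]
a856668978777777
977667888888888888888887766666666666668bd855666677898999
d9976678888888888888888887777666666778ddd855566666667667
eed87666888888888888888888888888888889ddd955656666666666
edd887666788888888888888888888888887789ddb55566666666666
R9888877666888888888888888888888888888888a55566666666666
RR988988766678888888888888888888888887788755566666666666
RRa89a88877667888888888888888888888888788765566666666666
RRa88988888766678888888888888888888888888765566666666666
RR789d88888876667888888888888888888888888865566666666666
RR799888888887766788888888888888888888888875566666666666
RR8dc888888888876667888888888888888888888885566666666666
R6898888888888888666788888888888888888888886556666666666
```

```bash
python3 - <<'E'
from h import *
s=snap('scene')
print(onz(s,298.4,220,.012),onz(s,298.7,197.5,.088),px(s,[.503,.273,.012]),px(s,[.503,.273,.088]))
E
```

```text
[0.51095261 0.2682935  0.012     ] [0.50827939 0.25876691 0.088     ] [295.1279589 220.0554675] [294.40524161 195.97717479]
```

Call:
{"name": "step_arm", "arguments": {"plan": [[[4,-2,9,0,100],[8,-4,10,0,100],[8,-4,10,0,100],[8,-4,10,0,30],[8,-4,10,0,30],[8,-4,10,0,30],[8,-4,10,0,30],[8,-4,10,0,30]]]}}

```text
time: 24.93
tool_pos: [0.511, 0.2694, 0.0443]
ee_rot: [3.141, -0.0, -3.072]
wrist_force: [-0.0, 1.9, -0.1]
width: 0.0639
```

```bash
python3 asc.py; python3 - <<'E'
from h import *
t=snap('top');s=snap('scene')
h=cv2.cvtColor(s['frame'],cv2.COLOR_RGB2HSV)
u,v=415,275
g=s['frame'][265:335,388:452];hh=h[265:335,388:452]
for r in range(0,70,1): print('%3d '%(265+r)+''.join('J' if hh[r,k,1]>130 else '%x'%(hh[r,k,2]//16) for k in range(64)))
E
```

```text
[0.51102673 0.26938678 0.04427868] [-0.04766014  1.92720459 -0.0506013 ] [0.20596764 0.07081466 0.03347009]
[297.80605564 203.75075646]
271 181
ddddddddddd979446666666522222367664344556666676676654564
dddddddddddda7446666666522223575666676666666676766644664
dddddddddddddc746666544422223654666666676666666666655664
ddddd9bdddddcdd56643223533223654666676666666666666766767
dddddddddddd9dda663222474432346566766566676666666666678b
ddddddedddddddda6632234755633345667644666667666667767aac
deedddeeedddddda6632323766544458666644676766666767967ccc
eeeeeeeeeeeddddb6632223655444459667655766667767967cccccc
eeeeeeeeeedddddb66322235455333346677666677689778ddcccccc
eeeeeeeeeeeeeedc6633223689a56665657766678a8cacccdccccacc
eeeeeeeeeeeeeedc66323238d88abdca66776678ccccccccdddccccc
eeeeeeeeeeeeeedc66422348a9778cca66676679ccccccddddcccccc
eeeeeeeeeeeeeeca66435788777778ca66666679ccccccdccccccccc
eeeeeeeedddeeedd66448ccb7777777766766778cccccccccccccccc
eeeeeeddbbaeeddd764677777777777766767779ccccccdddddccddc
deeeedaaeeeeeedd765777777777777766766678ccccccdddddddccc
addddddeeeeeeddd765777777777777766766678cccc
[... 6023 characters left out ...]
eeeeddddee
325 88bcddddddd98888777789999999996555579999999999878bddeeeeeeeedede
326 d87acddedddd998888777778999999986779999999988789adedeeeeeeeeeeee
327 dd97acdeeedddd988888877788888999999999988878879eeeeddeeedeeeeedd
328 ddd979cdeeeeeed998888888888888887777888887888aaeeeddeeeeddeeeedd
329 dddd9789deeeddddd99888888888888877888888889abeeeeedddeeeeeeeeeee
330 edddda789deeedddded9989888899888888888889aaeeeeeeeeddeeeeeedeeef
331 eddddda78cddeddddddedaeaa9888888888989aaaeeeeeeeeeeeddeeededefff
332 dddddddb78cddddddddeeeeeed99aaaa9aadaeeeeeeeeeeeeeeeeeeeedefffff
333 ddddddddb78acdddddddeeeeeeeeeeeeeeeeeeeeeeeeeeeeeeeeeeeeefffffff
334 ddddddddca77acdddddddddeeeeeeeeeedeeeeeeeeeeeeeeeeeeeeefffffffff
```

Call:
{"name": "step_arm", "arguments": {"plan": [[[0,0,0,0,30],[0,0,0,0,30],[0,0,0,0,30],[0,0,0,0,30]]]}}

```text
time: 25.42
tool_pos: [0.5111, 0.2691, 0.0443]
ee_rot: [3.141, -0.0, -3.072]
wrist_force: [0.7, 0.9, -0.2]
width: 0.0565
```

```bash
python3 - <<'E'
from h import *
t=snap('top');s=snap('scene')
for z in(0,.01,.073,.098):print(z,px(s,[.528,-.208,z]),px(t,[.528,-.208,z]))
print(onz(s,422,279,.098),onz(s,421.9,287.5,.073),onz(s,388+27.5,318,.008))
h=cv2.cvtColor(t['frame'],cv2.COLOR_RGB2HSV)[183:245,392:456]
for r in range(62): print('%3d '%(183+r)+''.join('J' if h[r,k,1]>150 else '%x'%(h[r,k,2]//16) for k in range(64)))
E
```

```text
0 [417.68487694 315.22946637] [419.57641002 219.41213256]
0.01 [418.18441382 311.65342308] [420.34233133 218.60084937]
0.073 [421.4518145  288.26302565] [425.42186255 213.22048167]
0.098 [422.80895136 278.54766667] [427.56792248 210.94732081]
[ 0.52554055 -0.20826356  0.098     ] [ 0.53055902 -0.20657596  0.073     ] [ 0.51103438 -0.21863284  0.008     ]
183 7788888887777777777888887777777777777777776676667777766666666666
184 6666666666666666678JJJ887666666666666655555555555454444444444444
185 55555444444444457JJJJJJJ8654445555444444444444454544455555555555
186 5455555555555556JJJJJJJJJ766656666666666666666667777677777777777
187 6666677777777777JJJJJJJJJJ87777888888888888888888888888999999999
188 8888888888888888JJJJJJJJJ888888899999999999999999999999999999999
189 9888888888888888JJJJJJJJJ888888999999999999999999999999999999999
190 9888888888888887JJJJJJJJJ888888899999999999999999999999999999999
191 88888888888888878JJJJJJJJ888888888998999999999999999999999999999
192 998888888888888878JJJJJJJ888888898999999999999999999999999999999
193 9998889999889888878876J99888888888899999999999999
[... 2834 characters left out ...]
9999999999
235 9999999999999999877666666667777666666666666899999999999999999999
236 9999999999999999998666666666666666665566667899999999999999999999
237 9999999999999999999876666666666666556666788999999999999999999999
238 9999999999999999999987666665666666666677899999999999999999999999
239 9999999999999999999998877766666666667789999999999999999999999999
240 9999999999999999999999999877777777778899999999999999999999899999
241 9999999999999999999999999999999899999999999999999999999999899999
242 9999999999999999999999999999999999999999999989999999999999999988
243 9999999999999999999999999999999999999999999999999999999999999998
244 9999999999999999999999999999999999999999999888888888888888888888
```

Call:
{"name": "step_arm", "arguments": {"plan": [[[0,0,30,0,30],[0,0,70,0,30],[0,0,110,0,30],[0,-30,126,0,30],[0,-65,126,0,30],[0,-100,126,0,30],[0,-135,126,0,30],[0,-170,126,0,30]]]}}

```text
time: 26.18
tool_pos: [0.5107, 0.0973, 0.1702]
ee_rot: [-3.141, -0.0, -3.072]
wrist_force: [-0.1, 0.9, -2.3]
width: 0.0565
```

Call:
{"name": "step_arm", "arguments": {"plan": [[[0,-35,0,0,30],[0,-70,0,0,30],[0,-105,0,0,30],[0,-140,0,0,30],[0,-175,0,0,30],[0,-200,0,0,30],[0,-220,0,0,30],[0,-220,0,0,30]]]}}

```text
time: 26.85
tool_pos: [0.5105, -0.1249, 0.1697]
ee_rot: [-3.14, -0.002, -3.078]
wrist_force: [0.2, -0.4, -2.0]
width: 0.0566
```

Call:
{"name": "step_arm", "arguments": {"plan": [[[5,-30,0,0,30],[10,-60,0,0,30],[14,-80,0,0,30],[14,-86,0,0,30],[14,-86,0,0,30],[14,-86,0,0,30]]]}}

```text
time: 27.35
tool_pos: [0.525, -0.2059, 0.17]
ee_rot: [3.14, -0.001, -3.072]
wrist_force: [-0.1, 0.5, -1.6]
width: 0.0566
```

```bash
python3 - <<'E'
from h import *
o=robot.get_obs();print(o['tool_pos'],o['wrist_force'],o['wrist_torque'])
s=snap('scene'); a=s['frame'][200:340,350:490]
b=snap('top')['frame'][150:290,350:490]
cv2.imwrite('pics/m.png',cv2.resize(np.hstack([a,b])[:,:,::-1],None,fx=2.85,fy=2.85,interpolation=2))
print(px(s,[.528,-.207,.1377])-[350,200],px(s,[.528,-.207,.098])-[350,200],2.85)
E
```

```text
[ 0.52496151 -0.20585066  0.17000526] [-0.10173597  0.50359468 -1.57205091] [0.04596339 0.01428387 0.01979162]
[74.69316722 62.33866741] [72.47134902 78.3013072 ] 2.85
```

View pics/m.png

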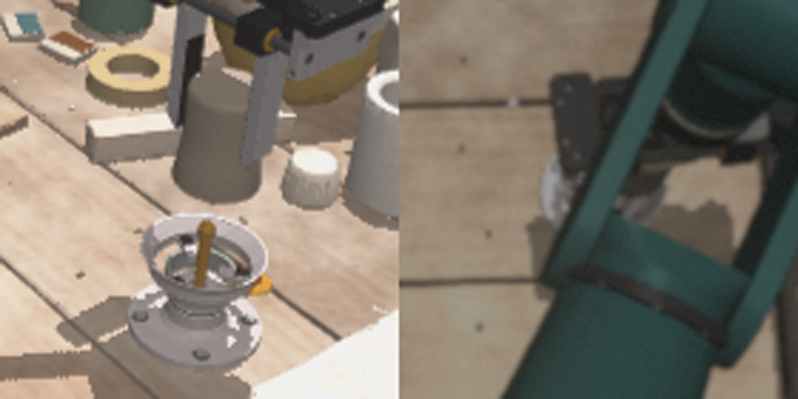

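Call:
{"name": "step_arm", "arguments": {"plan": [[[0,-1,-20,0,30],[0,-1,-40,0,30],[0,-1,-55,0,30],[0,-1,-62,0,30],[0,-1,-68,0,30],[0,-1,-68,0,30],[0,-1,-68,0,30]]]}}

```text
time: 28.03
tool_pos: [0.5256, -0.2076, 0.1031]
ee_rot: [-3.141, 0.001, -3.072]
wrist_force: [0.9, -0.3, 0.1]
width: 0.0565
```

Call:
{"name": "step_arm", "arguments": {"plan": [[[0,0,-2,0,30],[0,0,-4,0,30],[0,0,-6,0,30],[0,0,-6,0,30],[0,0,-6,0,30]]]}}

```text
time: 28.45
tool_pos: [0.5252, -0.208, 0.0964]
ee_rot: [3.141, -0.0, -3.073]
wrist_force: [0.6, 0.2, -1.5]
width: 0.0563
```

Call:
{"name": "step_arm", "arguments": {"plan": [[[0,0,-2,0,30],[0,0,-4,0,30],[0,0,-4,0,30],[0,0,-4,0,30]]]}}

```text
time: 28.78
tool_pos: [0.5253, -0.208, 0.0924]
ee_rot: [3.141, 0.0, -3.072]
wrist_force: [-0.4, -0.1, -0.6]
width: 0.0565
```

Call:
{"name": "step_arm", "arguments": {"plan": [[[0,0,-1,0,30],[0,0,-2,0,30],[0,0,-2,0,30],[0,0,-2,0,30]]]}}

```text
time: 29.12
tool_pos: [0.5253, -0.208, 0.091]
ee_rot: [-3.141, 0.0, -3.072]
wrist_force: [-1.7, 0.4, 2.3]
width: 0.0563
```

Call:
{"name": "step_arm", "arguments": {"plan": [[[0,0,-1,0,30],[0,0,-2,0,30],[0,0,-3,0,30],[0,0,-4,0,30],[0,0,-5,0,30],[0,0,-5,0,30],[0,0,-5,0,30]]]}}

```text
time: 29.7
tool_pos: [0.5253, -0.208, 0.0859]
ee_rot: [-3.141, 0.0, -3.072]
wrist_force: [-1.5, 0.5, 5.4]
width: 0.0562
```

```bash
cat > chk.py <<'E'
from h import *
F=[];
for i in range(4):
    s=snap('scene');o=robot.get_obs();F.append(np.r_[o['wrist_force'],o['wrist_torque']])
print(o['time'],o['tool_pos'],np.mean(F,0).round(2))
h=cv2.cvtColor(s['frame'],cv2.COLOR_RGB2HSV)[258:340,392:452]
for r in range(82): print('%3d '%(258+r)+''.join('J' if h[r,k,1]>130 else '%x'%(h[r,k,2]//16) for k in range(60)))
E
python3 chk.py
```

```text
29.9 [ 0.52532822 -0.20802494  0.08599112] [-2.47  1.22  5.6   0.19  0.44  0.04]
258 ddddddddddddddc6666322224acccccccccccccc96322234564334566666
259 cddddddddddddda6666322225dccbbcccccccccccc733356666544566766
260 ccddcdddddddddb6666322225c987778cdcdcccccca65666666677666766
261 acccccccdddddda666622234577777778cccdddccca66666666679666765
262 68cccccddddddc9666522357777777777778cddcdc766667666679666764
263 a77bbccccddcdc86665234777777777777778ccddc766666666778666764
264 db877bccddddcb766652367777777777777778cccb566666666787666666
265 ddd878bcddddcc76664346777777777777777778ca666666666787567766
266 dddda77bcddccc766633567777777777777777778a666676666797457766
267 dddddb879bcccb66663356777777777777777777756666666667b8757667
268 ddddddd868bcc966663356777777777777777777756666766668cda77777
269 dddddddd977aba66662356677777777777777777766666666668dddba977
270 dddddddddb779966662355667777777777777777756666666679dddddd97
271 ddddddddccb86566652355667777777777777777766666666679ddddddd9
272 dddddddddccc966665335556677777777777777766666666667bdddddddd
273 ddddddddddccc966642355556677777777777777
[... 3610 characters left out ...]
88888888888888888777777888888888889ddddeeeeeeeeede
330 77678888888888888888888888888888888888888888889ddeeeeeedeeef
331 877678888888888888888888888888888888888888888889ddeeededefff
332 87876788888888888888888888888888888888888888888889eeedefffff
333 8877766788888788888888888888888888888888888888888aeeefffffff
334 887777667888888888888888888888888888888888888889beefffffffff
335 88887776678888777888888888888888888888888888889cffffffffffff
336 8888887766788878788888888888888888888888888888dfffffffffffff
337 8888888876678888888888888888888888888888888888deffffffffffff
338 8888887877667888878888888888888888888888888889dcffffffffffff
339 888888777876668888888888888888888888888888888aefffffffffffff
```

Call:
{"name": "step_arm", "arguments": {"plan": [[[-1,0,0,0,30],[-2,1,0,0,30],[-2,1,-1,0,30],[-2,1,-2,0,30],[-2,1,-3,0,30],[-2,1,-4,0,30],[-2,1,-4,0,30],[-2,1,-4,0,30]]]}}

```text
time: 30.57
tool_pos: [0.525, -0.2079, 0.0833]
ee_rot: [-3.139, 0.004, -3.072]
wrist_force: [-0.1, 0.2, 7.4]
width: 0.0564
```

```bash
python3 chk.py | sed -n '1p;18,62p'
```

```text
30.7667 [ 0.52493552 -0.20789958  0.08332146] [-0.72  0.16  7.41  0.01  0.05  0.01]
274 ddddddddddddc76663345556667777777777777766666666679ddddddddd
275 ddddddddddddda6663345555566677777778777756666666779dddddddcc
276 dddddddddddddc766234555556666677777777776666667667addddddddc
277 dddddddddddddda66334555566666666677777766666766667cddddddddd
278 ddddddddddddddd75234555566666666666666666666776667cdddddddcc
279 ddddddddddddddda6454555566666666666666656666766678dddddddddc
280 dddcccaadddddbab9895555666666666666666656666666679dddddddddd
281 ddddc999cdda999ccc65555666666666666666666666667679dddddddddd
282 dddddddddda98999cc65555556666666666666656666776679ddcddddddd
283 dddddddddb9889999b5555556666666666666656666766667bdddcccdddd
284 ddddddddee888999995555556666666666666666666767667bcdddcccddd
285 dddddddddb888889865555566666666666666666666776668ddcddddcccc
286 dddddddb98888889855555666666666666666656666676678ddddddddccc
287 edddddd988888887755555666666666666666656666777679ddddddddddc
288 deddddd978888867655556666666666666666666666666679eddcddddddd
289 ddddddd978888677555556666666666666666
[... 1208 characters left out ...]
99998756655677777777788887789889aeeeeedddddddddddd
309 889e9777779999776666666666777777778779ea889eeeeedddddddddddd
310 88897577769999887667776666666666666668dda887bdeeeddddddddddd
311 898865676589998887677777776666666767788ae87578cdedddeedddddd
312 ae8886655799999888777777778877777777788aea6568b8ceddddeeeddd
313 dd87999999999998888777777788877777778889ae865569cedddddeeedd
314 8886999999999999899988877778887777788889ad9988beeedddddeeedd
315 888679999999999999999998888888888999899999999aeeeeeedddddeee
316 8887699999999999999999999a9999999999899999999aeeeeeeedddddee
317 88886799999999999999999999aa999999999999999999aeeedeeedeedde
318 88887689999999999999999a9999999999999999999999aeebdeeeeeeddd
```

Call:
{"name": "step_arm", "arguments": {"plan": [[[0,0,-1,0,30],[0,0,-1.5,0,30],[0,0,-1.5,0,30],[0,0,-1.5,0,30],[0,0,-1.5,0,30],[0,0,-1.5,0,30],[0,0,-1.5,0,30]]]}}

```text
time: 31.35
tool_pos: [0.525, -0.2079, 0.0821]
ee_rot: [-3.139, 0.005, -3.072]
wrist_force: [-0.3, 0.8, 8.8]
width: 0.0564
```

```bash
python3 chk.py | sed -n '1p;42,58p'
```

```text
31.55 [ 0.52499121 -0.20788989  0.08207911] [-0.95 -0.22  7.94  0.03  0.1   0.02]
298 eedddddddd669bc6555566666666666666666666666656aabeeJJccccccc
299 dedddddddd9658a7555566666666666666666666666656aadeJJJbcccccc
300 9d89c9dddca76677565566666666666666666666666658aaeJJJJJbbcbbc
301 88888888aaeb66567766666666666666666666666666689cJJJJJ88abbbc
302 888888899aee76666687666666666666666666666668789JJJJJa867abbc
303 8888889999998777666678766666666666666666777867bcbcbbdc866abc
304 888889999999987777666667888776666666677897677addccccddc9679b
305 888899999999998777777666666677888888876666779ddddccccdddb868
306 8888a999999999986777777766666666666676677789ddddddcccddddc96
307 8889e9999999998655677777778777777777877778beeeedddddddddddd9
308 888a99999899998755556777777777787887778788aeeeeedddddddddddd
309 889e9777779999776666666678777777777778ba889eeeeedddddddddddd
310 88897577769999877666666666666767666668dda887bdeeeddedddddddd
311 897865676589998887677766766666666666788ae87578cdedddeeeddddd
312 ae8886655799999888777777777777777777788aea6578b8cedddededddd
313 dd87999999999999888777777788777777778889ae865569cedddddeeeed
314 8886999999999999989987777778877777788899ad9998beeedddddeeedd
```

Call:
{"name": "step_arm", "arguments": {"plan": [[[0,0,-0.7,0,30],[0,0,-0.7,0,30],[0,0,-0.7,0,30],[0,0,-0.7,0,30],[0,0,-0.7,0,30],[0,0,-0.7,0,30],[0,0,-0.7,0,30],[0,0,-0.7,0,30]]]}}

```text
time: 32.22
tool_pos: [0.525, -0.2079, 0.0815]
ee_rot: [-3.139, 0.005, -3.072]
wrist_force: [0.0, -0.5, 9.1]
width: 0.0561
```

Call:
{"name": "step_arm", "arguments": {"plan": [[[0,0,0,0,30],[0,0,0,0,30],[0,0,0,0,30],[0,0,0,0,30],[0,0,0,0,30],[0,0,0,0,30],[0,0,0,0,30],[0,0,0,0,30]]]}}

```text
time: 32.88
tool_pos: [0.525, -0.2079, 0.0815]
ee_rot: [-3.139, 0.005, -3.072]
wrist_force: [-0.1, 0.1, 8.4]
width: 0.0563
```

Call:
{"name": "step_arm", "arguments": {"plan": [[[0,0,0,0,30],[0,0,0,0,30],[0,0,0,0,30],[0,0,0,0,30],[0,0,0,0,30],[0,0,0,0,30],[0,0,0,0,30],[0,0,0,0,30]]]}}

```text
time: 33.55
tool_pos: [0.525, -0.2079, 0.0815]
ee_rot: [-3.139, 0.005, -3.072]
wrist_force: [-1.6, -0.4, 8.7]
width: 0.0565
```

Call:
{"name": "step_arm", "arguments": {"plan": [[[0,0,0,0,30],[0,0,0,0,30],[0,0,0,0,30],[0,0,0,0,30],[0,0,0,0,30],[0,0,0,0,30],[0,0,0,0,30],[0,0,0,0,30]]]}}

```text
time: 34.22
tool_pos: [0.525, -0.2079, 0.0815]
ee_rot: [-3.139, 0.005, -3.072]
wrist_force: [-0.9, -0.3, 8.5]
width: 0.0561
```

Call:
{"name": "step_arm", "arguments": {"plan": [[[0,0,0,0,30],[0,0,0,0,30],[0,0,0,0,30],[0,0,0,0,30],[0,0,0,0,30],[0,0,0,0,30],[0,0,0,0,30],[0,0,0,0,30]]]}}

```text
time: 34.88
tool_pos: [0.525, -0.2079, 0.0815]
ee_rot: [-3.139, 0.005, -3.073]
wrist_force: [-0.8, 0.4, 8.4]
width: 0.0568
```

```bash
python3 chk.py
```

```text
35.0833 [ 0.52496707 -0.20791759  0.08147498] [-0.95 -0.14  8.34  0.05  0.13 -0.01]
258 dddddddddddddda6666222225ccccccccccb963222224J53334444666667
259 cddddddddddddd96666222236ddccccccccccb7422224JJ5333445666666
260 ccdcccdddddddd96665222237ddcccddccccccb964222345643345666666
261 acccccccdddddc76665222249dccbacddddcccccc9433466666445666666
262 79ccccccdddddc7666522224a987778ccddddddddc656666666775667665
263 977bbccccdddcc7666422345777777778ccddcccdc666666666786667653
264 db878bccddddcb666632246777777777778ccdccca666676666676667644
265 ddd868bcddddcb66663336777777777777778cddca666666666796667655
266 dddda77bccdcc9666633577777777777777778ccc7666676666776667666
267 dddddb879bccca66662367777777777777777778b7666666666775567766
268 ddddddd868bcca6666236777777777777777777775666666666786577666
269 dddddddd977ab866652367777777777777777777766666666678a7677767
270 dddddddddb778866653466777777777777777777666666666679db888a97
271 ddddddddccb8666665245677777777777777777776666766667cdddcddd9
272 dddddddddccc966664345667777777777777777756666766668cdddddddd
273 ddddddddddccc766633455667777777777777
[... 3613 characters left out ...]
88888888888888887777887888888888889ddddeeeeeeeeeee
330 87678888888888888888888888888888788888888888889ddeeeeeedeeef
331 887668888888888888888888888888888888888888888889ddededddefff
332 8877668888888888888888888888888888888888888888888aeeedefffff
333 8877766788888888888888888888888888888888888888889eeeefffffff
334 887777667888888888888888888888888888888888888889beefffffffff
335 88887776678888777888888888888888888888888888889cffffffffffff
336 8888887766788877888888888888888888888888888888dfffffffffffff
337 8888888876678877888888888888888888888888888888deffffffffffff
338 8888887887667888888888888888888888888888888889dcffffffffffff
339 888888778876668888888788888888888888888888888aefffffffffffff
```

```bash
python3 - <<'E'
from bench import robot
o=robot.get_obs();print(o['time'],o['tool_pos'],o['wrist_force'],o['width']);print(robot.close_job())
E
```

```text
35.0833 [ 0.52496707 -0.20791759  0.08147498] [-0.11379235 -0.12619402  8.38694834] 0.05673377523709754
the job is handed in; nothing more can be done
None
```

The cup is mouth-down in the seat ring, and I handed the job in while still holding it pressed, at 35 s on the clock. No verdict was reported.

**What I did:** I tipped the cup off the end of the ware board onto its side and gripped it near the foot. I then turned it in the pads against the board's edge until it stood mouth-down on the board, and gripped it again squarely. From there I carried it to the air valve, seated it and pressed it down.

**Last checks:**
- **Seat depth:** the push on the seat was about 9.9 N, which matches about 10 mm down. The tool had travelled about 9.7 mm from first contact, which agrees within the measuring error.
- **Hold:** the tool stayed at the same height with steady force for over 3 s before hand-in.
- **Fit:** the cup looked upright and centred in the ring to about 1 to 2 pixels, a few millimetres. The sideways force was about 1 N.
- **Clearance:** the fingertips were about 18 mm above the ring.

**What went wrong or stayed unverified:**
- The first descent missed the grasp because the arm had not reached the position I assumed. It pushed on the waisted cup's rim with up to about 55 N, but the cup stayed upright and hardly moved.
- While turning the cup it slipped along the pads, and it once jammed against the board edge at 29 N sideways and 39 N upwards. I moved it onto the board and finished the turn there.
- I did not measure the round cup again at the end. It looked unmoved in the views taken while I worked near it, and no move was aimed at it.
- I used all 12 picture views, so the final checks rely on printed pixel maps and force readings.

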